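Set sprung tongs to the gauged bundle thickness and hold them

TASK

One spacer block stands between the jaws of the sliding gauge: slide the gauge's movable jaw along until it presses firmly on the block and clamps it against the fixed jaw, and leave it shut. Then pick up the sprung tongs, squeeze them until the gap between their tips equals the thickness of that gauged block (within about 2 mm), and finish while still holding them in the gripper with the gap steady, the tongs about level and 15 cm or so above the table, ready to take a bundle of sheets that thick. Leave the two spare blocks, the bowl and the brush where they are.

Things in the scene. Friction and masses are not known exactly. Their poses are not given: they have to be found in the camera images.
- gauge: Sliding thickness gauge, fixed to the table (place and yaw vary). Aluminium beam 25 wide, 25 high, 240 long along gauge y, centred at gauge x=+42, y=0; ticks 10 mm apart. Origin on the table. Fixed steel jaw: plate 68x16x40 high standing out to -x of the beam, its measuring face at gauge y=-60, looking to +y. The movable jaw comes from +y and shuts by sliding towards -y.
- gauge_post (a point): On the movable jaw's thumb post, 60 mm above the table over the beam: round dark steel post, 14 mm diameter, 38 to 77 mm above the table, with a 17 mm disc on top (to 81 mm). 18 mm to the +y side of the movable measuring face (axes as the gauge's). Push it towards the gauge's -y to shut the jaw. The carriage below it is 33x36 mm, its top 38 mm above the table.
- gauge_jaw: The movable steel jaw with carriage and thumb post. Origin at table level in the plane of its measuring face (which looks to the gauge's -y), axes as the gauge's. Jaw plate 60x14x40 high. It slides with about 1.5 N friction and stays where it is left. At the start the jaws stand 57 to 75 mm apart.
- gauge_bed (a point): Point on the table between the gauge's jaws, 25 mm to +y of the fixed measuring face. The block whose origin lies within 30 mm of here is the gauged block.
- block_thin: Pale wooden spacer block 60 long (x), 20 thick (y), 40 high, loose, upright; origin at the centre of its underside. One of the three blocks (which one varies) stands between the gauge jaws, thickness along the gauge's y, 4 to 17 mm off the fixed jaw; the other two are spares on the far side of the beam.
- block_mid: The same, 30 mm thick.
- block_thick: The same, 40 mm thick.
- tongs_grip (a point): Middle of the sprung steel tongs (165 long, 90 g, heavy tips, balance near here), midway between the finger plates, 13 mm above the table where they lie on edge. x points to the tips (57 mm ahead; round spring bow 104 mm behind), y to the left arm, z up. Arms 26 high, 2.5 thick. Dark finger plates 34x22 high on the arms' outsides here, 53 mm over them at rest: take these from above, closing along y.
- tip_left (a point): Inner face of the left arm's tip pad (14x14 mm), at half height. The distance tip_left to tip_right is the tip gap: about 52 mm at rest. Both arms pivot at the bow, 90 mm behind tongs_grip, and move equally.
- tip_right (a point): Inner face of the right arm's tip pad. The spring pushes back with about 5 N on each finger plate at rest, 10 N at a 20 mm tip gap. The gap changes 1.6 times as much as the width over the finger plates: about 46, 40, 34 mm over the plates for gaps of 40, 30, 20 mm.
- bowl: Blue enamel bowl, 130 mm across, 60 high, to the left of the work; origin at the centre of its underside. Leave alone.
- brush: Paste brush 200 mm long with wooden handle, lying to the right of the work; leave alone.
There are look-alikes about, which are no part of the job. Several things look just like the part that bears tongs_grip: the one meant starts nearest to the robot's base.

How it is judged:
On the way, in this order (a step that is already met when the one before it is completed fails the run):
1. the movable jaw presses on the gauged block with more than 2 N, the block clamped against the fixed jaw (((horizontal distance between block_thin and gauge_bed below 0.03 m and y of gauge_post in the frame of gauge between -0.0245 and -0.0195 m and contact force between gauge_jaw and block_thin above 2 N) or (horizontal distance between block_mid and gauge_bed below 0.03 m and y of gauge_post in the frame of gauge between -0.0145 and -0.0095 m and contact force between gauge_jaw and block_mid above 2 N) or (horizontal distance between block_thick and gauge_bed below 0.03 m and y of gauge_post in the frame of gauge between -0.0045 and 0.0005 m and contact force between gauge_jaw and block_thick above 2 N))), for 0.05 s.
2. then the tongs are lifted clear of the table in the fingers (height (world z) of tongs_grip above 0.06 m and contact force between the fingers and tongs above 1 N), for 0.1 s.
At the end, for the whole second after the job is handed in: Through the last second the tongs are held still in the fingers (under 3 cm/s), their middle more than 10 cm above the table, within 20 degrees of level, the tip gap within 3 mm of the gauged block's thickness, and the gauge jaw is still shut on that block (within 2.5 mm) (height (world z) of tongs_grip above 0.1 m and contact force between the fingers and tongs above 1.5 N and angle between tongs_grip's own z axis and vertical below 0.35 rad and linear speed of tongs below 0.03 m/s and ((horizontal distance between block_thin and gauge_bed below 0.03 m and y of gauge_post in the frame of gauge between -0.0245 and -0.0195 m and distance between tip_left and tip_right between 0.017 and 0.023 m) or (horizontal distance between block_mid and gauge_bed below 0.03 m and y of gauge_post in the frame of gauge between -0.0145 and -0.0095 m and distance between tip_left and tip_right between 0.027 and 0.033 m) or (horizontal distance between block_thick and gauge_bed below 0.03 m and y of gauge_post in the frame of gauge between -0.0045 and 0.0005 m and distance between tip_left and tip_right between 0.037 and 0.043 m))); the arm keeps its last pose, push and grip.
It fails at once if a spare block is moved by more than 2.5 cm, or the gauged block is knocked out of the gauge ((horizontal distance between block_thin and gauge_bed above 0.04 m and distance of block_thin from where it was at the start of the episode above 0.025 m) or (horizontal distance between block_mid and gauge_bed above 0.04 m and distance of block_mid from where it was at the start of the episode above 0.025 m) or (horizontal distance between block_thick and gauge_bed above 0.04 m and distance of block_thick from where it was at the start of the episode above 0.025 m)).
It fails at once if the bowl or the brush is moved by more than 3 cm (distance of any of bowl, brush from where it was at the start of the episode above 0.03 m).
It also fails if it takes over 54 s, if anything falls off the work surface, if the arm or the gripper's body presses on something with over 40 N, if the wrist force passes 120 N, or if a joint passes its speed limit or range.

ROBOT

A 6-joint arm with a two-finger parallel gripper is mounted at the origin on the work surface. World frame = base frame: x ahead of the robot, y to its left, z up, the work surface at z = 0. Lengths are in m, angles in rad, forces in N, time in s.
With the tool pointing down it reaches from about 0.3 to 0.875 m from the base axis. Payload 6.4 kg.
Tool frame: the origin (TCP) lies midway between the tips of the shut fingers; the grasp point (between the pads) lies 19 mm behind it; z points along the fingers, y is the line along which they close (so a half turn about z gives the same grasp; the last joint's range is limited). The gripper opens to 85 mm and grips with 20 to 120 N. Pads are 22 mm wide; open, the fingers measure 114 mm over their backs; the gripper's body (76 mm by 85 mm) begins 54 mm behind the grasp point. The pads swing forward as they close: fully open they stand 13 mm farther back than shut.
Start: joints at [-1.361, 0.181, 1.607, -0, 1.354, -0.206], TCP at [0.232, -0.526, 0.231] pointing down, gripper open.
Joint ranges: [-2.99, 2.99], [-0.89, 2.07], [0.3, 2.58], [-1.14, 4.28], [0, 2.63], [-3.12, 3.12]. Speed limits (rad/s): [2.57, 2.57, 3.01, 3.14, 3.14, 3.14].

INTERFACE

Orientations are given as a unit quaternion [w, x, y, z].
In Python, from bench import status, camera, ctrl gives the robot as it stands. The module is installed in compiled form; this text tells all that it offers.
- The arm moves only by the shell command python3 -m handwheel 'ROWS'. ROWS is JSON, a list that holds one entry, the list of rows, each a list of 7 numbers: the opening, from -1 (shut) to 1 (fully open), then the shift along the tool's x, y, z in cm, then the turn, a rotation vector about the tool's x, y, z in degrees. A call has 1 to 10 rows; each row is the pose to reach, as a shift and turn from the pose commanded when the call began, along the tool's axes at that moment; what a row does not reach only later rows make up. A row lasts 1/8 s, in which the tool goes at most 62.5 mm and 10.7 degrees, less where a joint would pass 70% of its speed; a pose out of reach is approached as far as the arm can. A call with a gripper value outside its range is refused whole. The fingers move at their own pace and stop on an object; the grip force is fixed at half the most. Time passes only in rows, so rows that repeat a pose let the fingers close. It gives the time, the measured TCP pose, the force, the opening and the grip force at its end, in the units of the state.
- status.get_obs(): the state, without advancing time (a new reading comes with each control period).
- camera(name): name is "side" or "top"; returns a dict with "frame" (400x640x3 uint8, blue, green, red), "depth" (400x640 float32, m along the optical axis (not along the pixel's ray), 0 where there is no reading), "fx", "fy", "cx", "cy" (pixels), "extrinsics" (4x4, takes a point from camera to world coordinates). Camera axes: x right, y down, z forward; pixel columns grow to the right and rows downward; lengths in m; the calibration is good to about 2 mm. A picture is of the moment at which its call begins.
- ctrl.hand_in(): hands the job in; it is judged then, once.
The state is a dict: "time_s": time; "q": joint angles; "dq": joint speeds; "joint_efforts": joint torques, N m; "eef_pos": TCP position; "eef_rot": TCP orientation; "wrist_force": force on the tool from outside, world axes, zero at the start; "torque": the same for the moment, N m; "opening": opening from 0.0 (shut) to 1.0 (fully open); "grasp_force": force on a finger pad.
Only numpy, scipy, OpenCV 4.12 (cv2) and the standard library are available. Lean on these libraries where they do the work, as an engineer would, in place of code of your own. Each camera call takes 0.05 s, during which the arm holds its last target. There are 200 camera calls.

## Working session

There is one attempt and no reset: what is moved stays moved. The work goes in short steps, Python scripts to look and compute and a shell command to move; the robot and the scene stay as the last step left them, time stands still between calls to the robot, and variables do not carry over. Pictures are saved under pics/ and viewed, at most 10 in all, crops included, and the job is handed in when it is done.

```bash
mkdir -p pics
cat > h.py <<'E'
import numpy as np,cv2
from bench import status,camera,ctrl
def snap(n,tag):
    c=camera(n); cv2.imwrite(f'pics/{tag}.png',c['frame']); np.savez(f'{tag}.npz',**{k:c[k] for k in c}); return c
def load(tag): return dict(np.load(f'{tag}.npz'))
def pt(c,u,v,d=None):
    d=c['depth'][int(v),int(u)] if d is None else d
    p=np.array([(u-c['cx'])/c['fx']*d,(v-c['cy'])/c['fy']*d,d,1]); return (c['extrinsics']@p)[:3]
def cloud(c):
    v,u=np.mgrid[:400,:640]; d=c['depth']
    P=np.stack([(u-c['cx'])/c['fx']*d,(v-c['cy'])/c['fy']*d,d,np.ones_like(d)],-1)
    return (P@c['extrinsics'].T)[...,:3]
E
python3 - <<'E'
from h import *
t=snap('top','t0');s=snap('side','s0')
print(t['extrinsics'],s['extrinsics'],t['fx']); print(status.get_obs())
E
```

```text
[[ 0.01642103 -0.9932748   0.11461032  0.51780411]
 [-0.99936508 -0.01992953 -0.02953389  0.01146453]
 [ 0.0316194  -0.11405257 -0.99297141  1.13486382]
 [ 0.          0.          0.          1.        ]] [[-0.81120138 -0.4238549   0.40286393 -0.01092477]
 [-0.58475083  0.59307106 -0.55347374  0.84509349]
 [-0.00433437 -0.68455368 -0.72894957  1.20877832]
 [ 0.          0.          0.          1.        ]] 376.39534415224745
{'time_s': 0.1, 'q': array([-1.36130996e+00,  1.81466316e-01,  1.60791945e+00, -2.46249921e-05,
        1.35378635e+00, -2.06280099e-01]), 'dq': array([ 0.00063438, -0.00028032, -0.00439197,  0.00161093, -0.00038781,
        0.00028827]), 'joint_efforts': array([-7.52441701e-05, -4.45882237e+01, -3.52236450e+01, -4.99917114e-04,
        4.15317452e-03, -1.56226554e-05]), 'eef_pos': array([ 0.23215068, -0.52550655,  0.23046895]), 'eef_rot': array([-7.89713092e-04,  9.78469130e-01,  2.06391710e-01, -1.32876485e-05]), 'wrist_force': array([-0.41636684,  0.63455604, -0.05616096]), 'torque': array([ 0.01124674, -0.00510844,  0.01994459]), 'grasp_force': 0.0, 'opening': 0.9970121240139613}
```

View pics/t0.png

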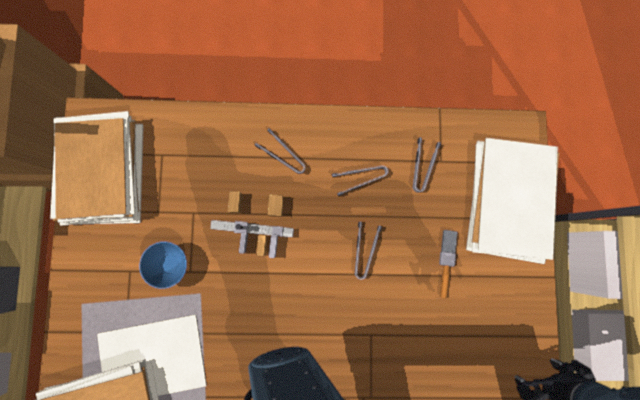

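View pics/s0.png

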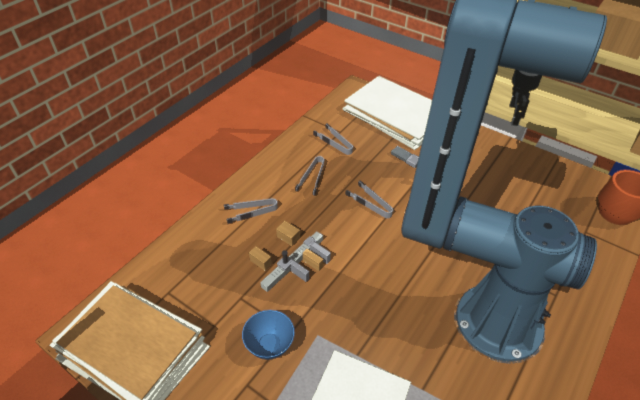

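Top view: four tongs at (283,151), (362,178), (427,165) and (368,250). The last is nearest the base (below the image bottom, about (315,400)), so it is the one meant. The gauge is at (253,232), its gauged block at (262,245), and the spares at (240,201) and (279,205). I'll confirm in an enlarged crop.

Run:
```python
from h import *
t=load('t0'); s=load('s0')
a=cv2.resize(t['frame'][190:290,200:400],None,fx=4,fy=4,interpolation=cv2.INTER_CUBIC)
b=cv2.resize(s['frame'][180:290,230:430],(400,200),interpolation=cv2.INTER_CUBIC)
cv2.imwrite('pics/c1.png',np.vstack([a,np.hstack([b,np.zeros_like(b)])]))
X=cloud(t)
for n,(u0,v0,u1,v1) in dict(tongs=(345,212,392,288),gauge=(205,212,300,262),spares=(222,185,298,217)).items():
    P=X[v0:v1,u0:u1]; z=P[...,2]
    print(n,'zmax',z.max())
    np.save(n,P)
    if n=='tongs':
        m=z>.012; 
        for r in range(0,v1-v0,4):
            us=np.where(m[r])[0]
            print(r+v0,[(int(u+u0),*np.round(P[r,u],3)) for u in us[[0,-1]]] if len(us) else '')
    else:
        for r in range(0,v1-v0,3): print(r+v0,' '.join('%2d'%(1000*q) for q in z[r,::2]))
for p in [(368,250),(362,178),(427,165),(283,151)]: print(p,np.linalg.norm(pt(t,*p)[:2]))
```

```text
tongs zmax 1.13486381759997
212 
216 [(365, np.float64(0.518), np.float64(0.011), np.float64(1.135)), (365, np.float64(0.518), np.float64(0.011), np.float64(1.135))]
220 [(374, np.float64(0.518), np.float64(0.011), np.float64(1.135)), (374, np.float64(0.518), np.float64(0.011), np.float64(1.135))]
224 [(358, np.float64(0.578), np.float64(-0.146), np.float64(0.02)), (360, np.float64(0.578), np.float64(-0.152), np.float64(0.019))]
228 [(359, np.float64(0.566), np.float64(-0.149), np.float64(0.018)), (380, np.float64(0.567), np.float64(-0.21), np.float64(0.025))]
232 [(359, np.float64(0.554), np.float64(-0.148), np.float64(0.026)), (377, np.float64(0.555), np.float64(-0.203), np.float64(0.019))]
236 [(358, np.float64(0.542), np.float64(-0.145), np.float64(0.025)), (377, np.float64(0.543), np.float64(-0.202), np.float64(0.02))]
240 [(358, np.float64(0.53), np.float64(-0.145), np.float64(0.024)), (376, np.float64(0.531), np.float64(-0.199), np.float64(0.024))]
244 [(357, np.float64(0.519), np.float64(-0.143), np.float64(0.021)), (375, np.float64(0.52), np.float64(-0.196), np.float64(0.021
[... 4383 characters left out ...]
2  5 43 39 36 38 41 44 12  0  1  3  2  1 -3  0  1  0 -3 -1 -1  4 43 40 37 39 40 38 38 23  0  0 -2  1  3  0  3
206  0  3  0 41 38 38 36 39 40  7  0  2  6  2  0  0  3  0 -1  0  0  0  3 41 41 42 36 37 40 40 20  2 -6  1  2  1  0  3
209  1  0  1 38 40 39 40 39 38  1  1  2 -2  1  0  2  1  5  0  4  1  2  0 42 37 42 41 39 41 39  7 -1 -1  0  0  4  0  3
212  0  3  0  1 21 27 32 39 32  0  2  0  0 -1  0  4 -1  1  0 -2 -2  4  0 39 42 40 40 40 36 41  3  0  3  2 -3  1  4  3
215  4  3 -1  0  0  0  0  4 -1 -1  1  0  3  0 -1 -3 -1  0  0  3 -1 -1  1 36 39 40 41 36 42 43  0  0 -1  0 -3 -2  0  0
(368, 250) 0.5321716049803854
(362, 178) 0.7377450351906392
(427, 165) 0.8469668368320686
(283, 151) 0.801999711156914
```

View pics/c1.png

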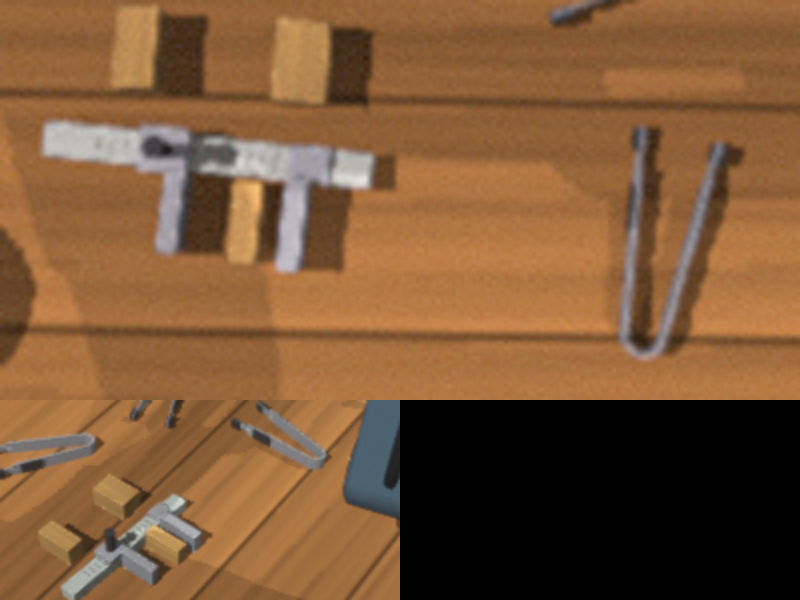

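Crop: the tongs at (368,250) lie separate with the bow toward the robot, tips at (360,224) and (379,228). The movable jaw is on the left with its post at (238,226), the fixed jaw on the right. The gauged block looks thinnest (about 23 mm by pixels, against 32 and 40 mm for the spares), so it is block_thin.

Run:
```python
from h import *
P=np.load('gauge.npy').reshape(-1,3)
b=P[(P[:,2]>.018)&(P[:,2]<.034)]
# robust line: refit
m=np.ones(len(b),bool)
for _ in range(6):
    c=b[m].mean(0)[:2]; w=np.linalg.svd(b[m][:,:2]-c,full_matrices=0)[2][0]; w*=np.sign(w[1])
    n=np.array([w[1],-w[0]]); m=abs((b[:,:2]-c)@n)<.016
s=(b[m][:,:2]-c)@w
print('gauge y dir',w,'yaw',np.degrees(np.arctan2(-w[0],w[1])),'beam s',s.min(),s.max(),'c',c)
o=c+w*(s.min()+s.max())/2
p=P[(P[:,2]>.07)&(P[:,2]<.1)]; print('post',p.mean(0),len(p),'gauge y',(p.mean(0)[:2]-o)@w)
q=P[(P[:,2]>.034)&(P[:,2]<.047)]; g=(q[:,:2]-o); y=g@w; x=g@n
k=x<-.03; print(np.histogram(y[k],bins=np.arange(-.1,.06,.004)))
T=np.load('tongs.npy').reshape(-1,3); T=T[(T[:,2]>.012)&(T[:,2]<.04)]
bow=T[T[:,0]<.43].mean(0); print('bow',bow, 'xmin',T[:,0].min(),'xmax',T[:,0].max())
for a in (.46,.5,.52,.55):
    r=T[abs(T[:,0]-a)<.006]; mid=r[:,1].min()/2+r[:,1].max()/2
    L=r[r[:,1]>mid,1].mean();R=r[r[:,1]<mid,1].mean(); print(a,L,R,(L+R)/2)
```

```text
gauge y dir [0.08182668 0.99664657] yaw -4.6935708229581365 beam s -0.11443121883492786 0.1257849308160358 c [0.55844559 0.16268622]
post [0.5614695  0.19888403 0.08155561] 32 gauge y 0.030647009653822263
(array([ 0,  0,  0,  0,  0,  2, 22, 22, 26, 22,  0,  0,  0,  4, 22, 22, 24,
       21, 19,  0,  0,  0,  0,  0,  0,  0,  0,  0, 21, 22, 22, 15,  0,  0,
        0,  0,  0,  0,  0]), array([-1.00000000e-01, -9.60000000e-02, -9.20000000e-02, -8.80000000e-02,
       -8.40000000e-02, -8.00000000e-02, -7.60000000e-02, -7.20000000e-02,
       -6.80000000e-02, -6.40000000e-02, -6.00000000e-02, -5.60000000e-02,
       -5.20000000e-02, -4.80000000e-02, -4.40000000e-02, -4.00000000e-02,
       -3.60000000e-02, -3.20000000e-02, -2.80000000e-02, -2.40000000e-02,
       -2.00000000e-02, -1.60000000e-02, -1.20000000e-02, -8.00000000e-03,
       -4.00000000e-03,  8.32667268e-17,  4.00000000e-03,  8.00000000e-03,
        1.20000000e-02,  1.60000000e-02,  2.00000000e-02,  2.40000000e-02,
        2.80000000e-02,  3.20000000e-02,  3.60000000e-02,  4.00000000e-02,
        4.40000000e-02,  4.80000000e-02,  5.20000000e-02,  5.60000000e-02]))
bow [ 0.42343167 -0.15304651  0.02362726] xmin 0.41773613650685165 xmax 0.5842479755005655
0.46 -0.140142679102713 -0.17477051180394157 -0.1574565954533273
0.5 -0.14430008754829632 -0.1870258852173422 -0.16566298638281926
0.52 -0.14411192930013994 -0.19361890736740078 -0.16886541833377036
0.55 -0.1478441666753035 -0.20181618750954403 -0.17483017709242377
```

```bash
python3 -m handwheel '[[[-1,6,-5.6,0,0,0,4],[-1,12,-11,0,0,0,8],[-1,18,-17,0,0,0,12],[-1,23,-21,0,0,0,16],[-1,28,-26,0,0,0,20],[-1,33,-31,0,0,0,24],[-1,38,-35,0,0,0,28.5],[-1,43,-40,0,0,0,28.5],[-1,48,-44.5,0,0,0,28.5],[-1,52,-48,0,0,0,28.5]]]'
cat >> h.py <<'E'
def to(target, yaw_y=None):
    """cm shift in tool axes to reach world target; deg turn to align tool y with world angle"""
    from scipy.spatial.transform import Rotation as R
    o=status.get_obs(); q=o['eef_rot']; r=R.from_quat([*q[1:],q[0]])
    y=r.as_matrix()[:,1]; a=np.degrees(np.arctan2(y[1],y[0]))
    print('shift cm',np.round(100*r.inv().apply(np.array(target)-o['eef_pos']),2),'y ang',a,'turn z',None if yaw_y is None else (a-yaw_y+180)%360-180,'tilt',np.degrees(np.arccos(-r.as_matrix()[2,2])))
E
python3 -c "
from h import *
to([.565,.244,.13],-94.7)"
```

```text
time_s: 1.35
eef_pos: [0.4807, 0.0496, 0.2313]
eef_rot: [0.0, 0.999, -0.041, 0.0]
wrist_force: [0.2, -1.0, 0.1]
opening: 0.001
grasp_force: 0.0
shift cm [  6.82 -20.06  10.12] y ang -94.66355383087019 turn z 0.03644616912981746 tilt 0.02119631027757774
```

```bash
python3 -m handwheel '[[[-1,0,0,0,0,0,0],[-1,0,0,0,0,0,0]]]'; python3 -c "
from h import *
to([.565,.244,.13],-94.7)"
```

```text
time_s: 1.6
eef_pos: [0.4799, 0.0476, 0.2308]
eef_rot: [0.0, 0.999, -0.04, -0.001]
wrist_force: [-0.6, -0.2, -0.1]
opening: -0.001
grasp_force: 0.0
shift cm [  6.92 -20.26  10.06] y ang -94.60355676261443 turn z 0.09644323738558569 tilt 0.0776909607506878
```

```bash
python3 -m handwheel '[[[-1,2,-5,0,0,0,0],[-1,4,-11,2,0,0,0],[-1,5.5,-16,5,0,0,0],[-1,6.9,-20.3,8,0,0,0],[-1,6.9,-20.3,12,0,0,0],[-1,6.9,-20.3,15.5,0,0,0],[-1,6.9,-20.3,18.2,0,0,0],[-1,6.9,-20.3,18.2,0,0,0]]]'
python3 - <<'E'
from h import *
w=np.array([.0818,.9966,0])
to(np.array([.5615,.1989,.048])-w*(.0526-.024),-94.7)
t=snap('top','t1');s=snap('side','s1')
cv2.imwrite('pics/c2.png',np.hstack([cv2.resize(t['frame'][180:280,200:300],(400,400)),cv2.resize(s['frame'][200:300,240:340],(400,400))]))
E
```

```text
time_s: 2.6
eef_pos: [0.564, 0.2416, 0.0468]
eef_rot: [0.001, 0.999, -0.042, -0.003]
wrist_force: [-1.2, -0.2, 0.7]
opening: 0.002
grasp_force: 0.0
shift cm [ 0.12  7.13 -0.11] y ang -94.84343046642869 turn z -0.14343046642869695 tilt 0.32789728402600044
```

View pics/c2.png

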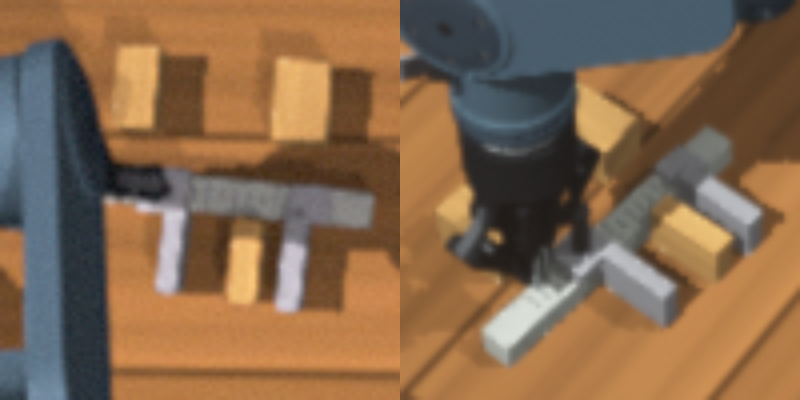

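The shut fingers stand behind the post at about (240,228) in the top view, and the jaws are unmoved. Next I push, checking the force.

```bash
python3 -m handwheel '[[[-1,0,1,0,0,0,0],[-1,0,2,0,0,0,0],[-1,0,3,0,0,0,0],[-1,0,4,0,0,0,0],[-1,0,4.8,0,0,0,0],[-1,0,5.4,0,0,0,0],[-1,0,5.4,0,0,0,0]]]'
```

```text
time_s: 3.58
eef_pos: [0.561, 0.1898, 0.0491]
eef_rot: [0.0, 0.999, -0.041, -0.0]
wrist_force: [-0.4, 0.1, 0.2]
opening: 0.0
grasp_force: 0.0
```

```bash
python3 -m handwheel '[[[-1,0,0.3,0,0,0,0],[-1,0,0.6,0,0,0,0],[-1,0,0.6,0,0,0,0]]]'
```

```text
time_s: 3.95
eef_pos: [0.5605, 0.1843, 0.0491]
eef_rot: [0.0, 0.999, -0.041, -0.0]
wrist_force: [0.1, 0.3, 0.3]
opening: 0.004
grasp_force: 0.2
```

```bash
python3 -m handwheel '[[[-1,0,0.4,0,0,0,0],[-1,0,0.8,0,0,0,0],[-1,0,1.0,0,0,0,0],[-1,0,1.0,0,0,0,0]]]'; python3 -m handwheel '[[[-1,0,0.2,0,0,0,0],[-1,0,0.2,0,0,0,0]]]';  python3 -m handwheel '[[[-1,0,0.2,0,0,0,0],[-1,0,0.2,0,0,0,0]]]'
python3 - <<'E'
from h import *
t=snap('top','t2');s=snap('side','s2')
cv2.imwrite('pics/c3.png',np.hstack([cv2.resize(t['frame'][180:280,200:300],(400,400)),cv2.resize(s['frame'][200:300,240:340],(400,400))]))
E
```

```text
time_s: 4.45
eef_pos: [0.56, 0.1741, 0.0493]
eef_rot: [0.0, 0.999, -0.041, -0.0]
wrist_force: [-0.8, -0.2, 1.1]
opening: 0.003
grasp_force: 0.1
time_s: 4.7
eef_pos: [0.5599, 0.1724, 0.0494]
eef_rot: [0.0, 0.999, -0.041, 0.0]
wrist_force: [-0.5, 1.0, -1.4]
opening: 0.001
grasp_force: 0.4
time_s: 4.95
eef_pos: [0.5597, 0.1704, 0.0493]
eef_rot: [0.0, 0.999, -0.041, 0.0]
wrist_force: [0.1, 1.6, -0.9]
opening: 0.002
grasp_force: 0.6
```

View pics/c3.png

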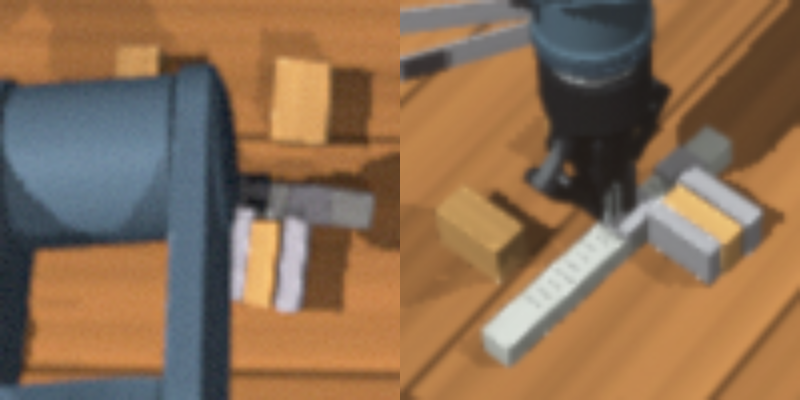

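The jaws have all but closed on the thin block: in the top crop it sits at (263,250) with the movable jaw on its left. I press a little more until the force rises.

```bash
for i in 1 2; do :; done; python3 -m handwheel '[[[-1,0,0.15,0,0,0,0],[-1,0,0.3,0,0,0,0],[-1,0,0.3,0,0,0,0]]]'; python3 -m handwheel '[[[-1,0,0.2,0,0,0,0],[-1,0,0.2,0,0,0,0]]]'
```

```text
time_s: 5.42
eef_pos: [0.5594, 0.1673, 0.0493]
eef_rot: [0.0, 0.999, -0.041, 0.0]
wrist_force: [0.7, 1.1, 0.5]
opening: -0.004
grasp_force: 0.6
time_s: 5.68
eef_pos: [0.5593, 0.1659, 0.0493]
eef_rot: [-0.0, 0.999, -0.041, 0.0]
wrist_force: [-0.1, 5.3, -0.5]
opening: -0.0
grasp_force: 2.1
```

```bash
python3 -m handwheel '[[[-1,0,0.2,0,0,0,0],[-1,0,0.2,0,0,0,0]]]'; python3 -m handwheel '[[[-1,0,0.1,0,0,0,0],[-1,0,0.1,0,0,0,0]]]'
```

```text
time_s: 5.92
eef_pos: [0.5593, 0.1655, 0.0495]
eef_rot: [-0.002, 0.999, -0.041, 0.001]
wrist_force: [1.7, 11.0, -2.2]
opening: 0.002
grasp_force: 5.9
time_s: 6.18
eef_pos: [0.5593, 0.1654, 0.0495]
eef_rot: [-0.002, 0.999, -0.041, 0.001]
wrist_force: [2.0, 14.7, -1.8]
opening: -0.0
grasp_force: 7.6
```

Pressed with about 15 N and stopped. I back off and rise, then check the gauge.

```bash
python3 -m handwheel '[[[-1,0,-1.5,0,0,0,0],[-1,0,-4,0,0,0,0],[-1,0,-4,-5,0,0,0],[-1,0,-4,-11,0,0,0],[-1,-5,-2,-13,0,0,0],[0.9,-11,0,-13,0,0,0],[1,-16,4,-13,0,0,0],[1,-16,9,-13,0,0,0],[1,-16,15,-13,0,0,5],[1,-16,20,-13,0,0,7]]]'
python3 - <<'E'
from h import *
t=snap('top','t3')
X=cloud(t)[205:265,195:305].reshape(-1,3)
w=np.array([.0818,.9966]); n=np.array([w[1],-w[0]])
b=X[(X[:,2]>.018)&(X[:,2]<.034)]; o=None
c=np.array([.55845,.16269]); s=(b[:,:2]-c)@w; m=abs((b[:,:2]-c)@n)<.016
o=c+w*(.0057); print('beam',s[m].min(),s[m].max())
p=X[(X[:,2]>.07)&(X[:,2]<.1)&(abs((X[:,:2]-c)@n)<.02)]; print('post',p.mean(0),len(p),(p.mean(0)[:2]-o)@w)
q=X[(X[:,2]>.034)&(X[:,2]<.047)]; y=(q[:,:2]-o)@w; k=((q[:,:2]-o)@n)<-.03; print(y[k].min(),y[k].max())
# tongs target: tongs yaw -10.9: y axis at 79.1 or -100.9
to([.519,-.169,.12],-100.9)
cv2.imwrite('pics/c4.png',cv2.resize(t['frame'][180:300,200:400],(800,480)))
E
```

```text
time_s: 7.42
eef_pos: [0.3828, -0.0259, 0.1799]
eef_rot: [0.001, 0.995, -0.103, 0.001]
wrist_force: [0.7, -0.4, 0.7]
opening: 1.002
grasp_force: 0.0
beam -0.11442249057316627 0.12470532306223468
post [0.5568558  0.14617053 0.08154972] 32 -0.022293153618848656
-0.07596369401844585 -0.02589099567974419
shift cm [16.18 10.65  6.08] y ang -102.03018256939029 turn z -1.1301825693902856 tilt 0.29876303750237954
```

View pics/c4.png

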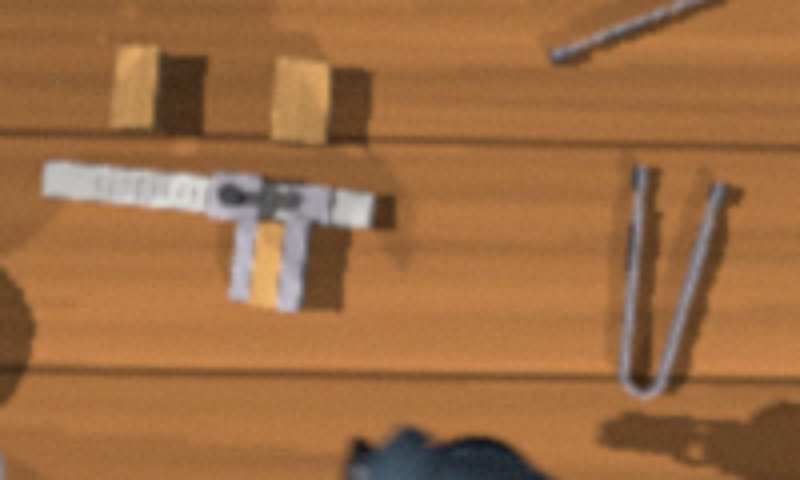

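Top view: jaw shut on the thin block (post at gauge y −22.3 mm, target −22), tongs undisturbed. On to the tongs.

```bash
python3 -m handwheel '[[[1,4,3,0,0,0,-1],[1,9,6,1,0,0,-1],[1,13,9,3,0,0,-1],[1,16.2,10.65,6,0,0,-1],[1,16.2,10.65,10,0,0,-1],[1,16.2,10.65,14,0,0,-1],[1,16.2,10.65,16.5,0,0,-1],[1,16.2,10.65,16.5,0,0,-1]]]'
python3 - <<'E'
from h import *
to([.519,-.169,.003],-100.9)
s=snap('side','s4')
cv2.imwrite('pics/c5.png',cv2.resize(s['frame'][140:240,310:430],(720,600),interpolation=cv2.INTER_CUBIC))
E
```

```text
time_s: 8.48
eef_pos: [0.5185, -0.1598, 0.0122]
eef_rot: [-0.001, 0.996, -0.093, -0.002]
wrist_force: [0.4, 0.9, 0.2]
opening: 0.999
grasp_force: 0.0
shift cm [0.22 0.89 0.92] y ang -100.66504723104187 turn z 0.23495276895812367 tilt 0.2999056849370816
```

View pics/c5.png

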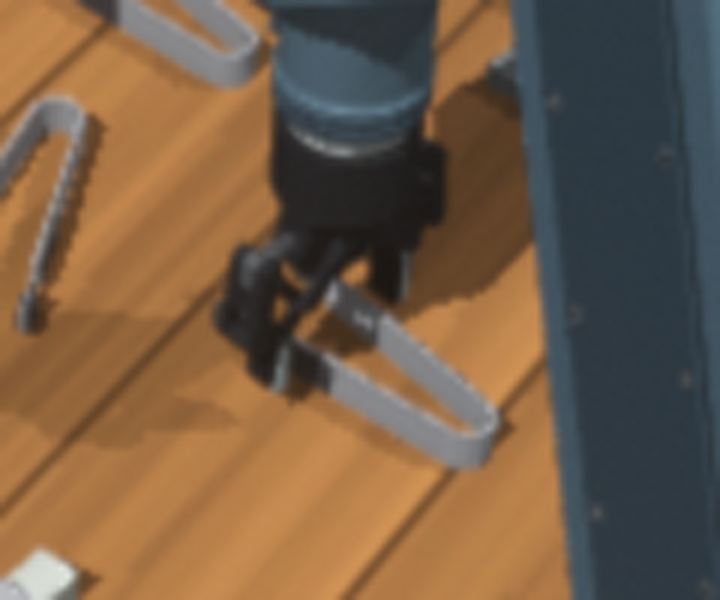

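The fingers straddle the dark finger plates; the near plate is at about (312,365) in the crop. I check the plate centres from the stored side picture before correcting.

Run:
```python
from h import *
s=load('s0'); X=cloud(s)
f=s['frame'].max(2)
R=np.array([[np.cos(a:=np.radians(-10.9)),np.sin(a)],[-np.sin(a),np.cos(a)]])
m=np.zeros(f.shape,bool); m[170:225,335:400]=1
m&=(X[...,2]>.008)&(X[...,2]<.035)
P=X[m]; L=(P[:,:2]-[.519,-.169])@R.T; g=f[m]
for side in (1,-1):
    k=(L[:,1]*side>0)
    for a in np.arange(-.11,.08,.01):
        j=k&(abs(L[:,0]-a)<.005)
        if j.any(): print(side,round(a,3),j.sum(),int(g[j].mean()),int(g[j].min()),np.round(L[j,1].mean(),3))
```

```text
1 -0.11 1 101 101 0.001
1 -0.1 19 127 111 0.007
1 -0.09 15 132 127 0.013
1 -0.08 11 134 128 0.014
1 -0.07 12 131 127 0.015
1 -0.06 13 134 127 0.016
1 -0.05 14 132 128 0.017
1 -0.04 13 137 128 0.021
1 -0.03 13 133 127 0.019
1 -0.02 14 105 59 0.021
1 -0.01 11 74 58 0.022
1 -0.0 12 70 57 0.025
1 0.01 14 81 57 0.024
1 0.02 9 127 92 0.025
1 0.03 10 138 128 0.025
1 0.04 11 104 58 0.028
1 0.05 13 66 57 0.03
1 0.06 6 88 65 0.031
-1 -0.11 3 100 93 -0.002
-1 -0.1 10 122 94 -0.008
-1 -0.09 10 132 123 -0.016
-1 -0.08 12 129 123 -0.016
-1 -0.07 12 128 124 -0.018
-1 -0.06 12 129 123 -0.019
-1 -0.05 12 128 124 -0.02
-1 -0.04 10 129 124 -0.021
-1 -0.03 11 132 126 -0.021
-1 -0.02 9 130 126 -0.023
-1 -0.01 11 129 125 -0.023
-1 -0.0 11 128 125 -0.025
-1 0.01 9 132 121 -0.036
-1 0.02 10 131 128 -0.027
-1 0.03 9 135 126 -0.028
-1 0.04 9 112 82 -0.03
-1 0.05 10 77 62 -0.029
-1 0.06 7 85 65 -0.031
```

Plate centre confirmed, about 2 mm behind my estimate.

```bash
python3 -m handwheel '[[[1,0.05,0.45,0.4,0,0,0],[1,0.05,0.9,0.9,0,0,0],[1,0.05,0.9,0.9,0,0,0],[0.3,0.05,0.9,0.9,0,0,0],[0,0.05,0.9,0.9,0,0,0],[-0.2,0.05,0.9,0.9,0,0,0],[-0.2,0.05,0.9,0.9,0,0,0],[-0.2,0.05,0.9,0.9,0,0,0],[-0.2,0.05,0.9,0.9,0,0,0]]]'
```

```text
time_s: 9.65
eef_pos: [0.5207, -0.1709, 0.0072]
eef_rot: [0.001, 0.996, -0.093, 0.002]
wrist_force: [-0.2, -0.9, 9.9]
opening: 0.401
grasp_force: 12.7
```

```bash
python3 -m handwheel '[[[-0.2,0,0,-0.5,0,0,0],[-0.2,0,0,-2,0,0,0],[-0.2,0,0,-5,0,0,0],[-0.2,0,0,-9,0,0,0],[-0.2,0,0,-12,0,0,0],[-0.2,0,0,-14,0,0,0],[-0.2,0,0,-15,0,0,0],[-0.2,0,0,-15,0,0,0],[-0.2,0,0,-15,0,0,0]]]'
python3 - <<'E'
from h import *
t=snap('top','t5');s=snap('side','s5')
cv2.imwrite('pics/c6.png',np.hstack([cv2.resize(t['frame'][170:290,320:420],(400,480),interpolation=cv2.INTER_CUBIC),cv2.resize(s['frame'][110:230,310:410],(400,480),interpolation=cv2.INTER_CUBIC)]))
E
```

```text
time_s: 10.78
eef_pos: [0.5185, -0.1694, 0.1543]
eef_rot: [-0.0, 0.996, -0.093, -0.001]
wrist_force: [-0.2, -0.1, -0.7]
opening: 0.401
grasp_force: 10.1
```

View pics/c6.png

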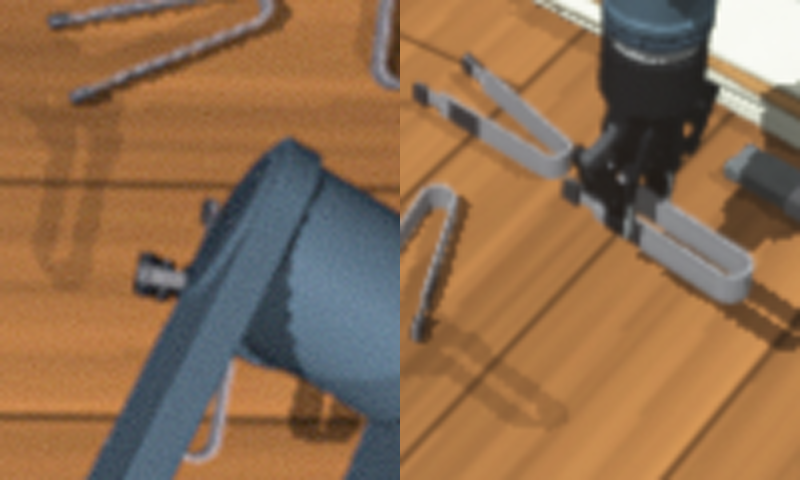

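The tongs hang level in the fingers, the tips partly hidden at about (572,170) in the right half. I turn the tool so the tips point at the side camera, to measure the gap.

```bash
python3 -m handwheel '[[[-0.2,0,0,0,0,0,-8],[-0.2,0,0,0,0,0,-17],[-0.2,0,0,0,0,0,-26],[-0.2,0,0,0,0,0,-35],[-0.2,0,0,0,0,0,-44],[-0.2,0,0,0,0,0,-53],[-0.2,0,0,0,0,0,-62],[-0.2,0,0,0,0,0,-70],[-0.2,0,0,0,0,0,-75],[-0.2,0,0,0,0,0,-75]]]'
python3 - <<'E'
from h import *
t=snap('top','t6');s=snap('side','s6')
o=status.get_obs();print(o['q'],o['eef_pos'])
c=np.linalg.inv(s['extrinsics'])@np.r_[o['eef_pos'],1]; u=int(s['fx']*c[0]/c[2]+s['cx']); v=int(s['fy']*c[1]/c[2]+s['cy']); print(u,v)
v0,u0=v-45,u-60
cv2.imwrite('pics/c7.png',cv2.resize(s['frame'][v0:v0+100,u0:u0+120],(720,600),interpolation=cv2.INTER_CUBIC))
print(u0,v0)
E
```

```text
time_s: 12.12
eef_pos: [0.5188, -0.1696, 0.1545]
eef_rot: [-0.001, 0.847, 0.532, -0.0]
wrist_force: [0.0, -0.4, -0.7]
opening: 0.402
grasp_force: 10.1
[-5.33509194e-01  1.99213882e-01  1.74935839e+00  2.73316046e-05
  1.19391974e+00 -8.34673152e-02] [ 0.51894047 -0.16968467  0.15478698]
368 164
308 119
```

View pics/c7.png

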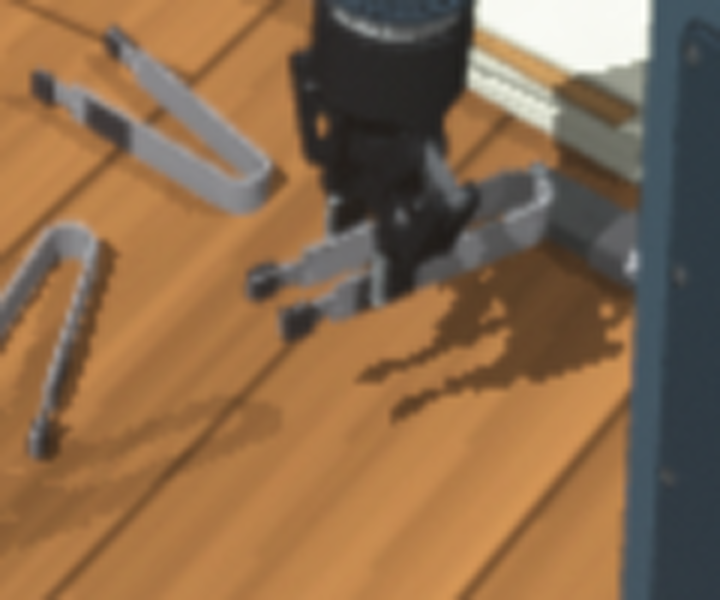

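Both tips are clear, at side pixels of about (352,166) and (358,173). I measure the gap from depth.

Run:
```python
from h import *
from scipy.spatial.transform import Rotation as Rt
o=status.get_obs(); q=o['eef_rot']; r=Rt.from_quat([*q[1:],q[0]])
for it in range(1):
    s=load('s6'); X=cloud(s)[150:185,335:405]; P=X[(X[...,2]>.1)&(X[...,2]<.3)]
    L=1000*(P-o['eef_pos'])@r.as_matrix()   # tool frame: x fwd, y right, z down
    for a in range(-110,80,8):
        k=abs(L[:,0]-a)<4
        if k.sum()<2: continue
        for nm,j in (('R',k&(L[:,1]>0)),('L',k&(L[:,1]<0))):
            if j.any(): print(a,nm,j.sum(),'y %.1f..%.1f med %.1f'%(L[j,1].min(),L[j,1].max(),np.median(L[j,1])),'z %.1f..%.1f'%(L[j,2].min(),L[j,2].max()))
```

```text
-102 R 13 y 1.9..15.7 med 9.3 z -12.2..9.4
-102 L 5 y -10.9..-1.3 med -2.4 z -15.2..-7.5
-94 R 10 y 7.0..16.0 med 12.2 z -9.8..5.3
-94 L 13 y -16.9..-11.6 med -14.8 z -22.1..7.7
-86 R 13 y 8.9..19.2 med 12.1 z -13.3..6.6
-86 L 14 y -17.7..-11.6 med -14.9 z -21.5..4.6
-78 R 7 y 12.1..15.2 med 13.2 z -15.9..6.9
-78 L 14 y -18.6..-13.6 med -16.1 z -22.8..8.9
-70 R 1 y 13.0..13.0 med 13.0 z 3.3..3.3
-70 L 15 y -19.4..-11.0 med -15.5 z -22.0..8.7
-62 L 14 y -19.7..-11.8 med -16.2 z -20.5..1.8
-54 L 16 y -18.8..-10.2 med -15.5 z -19.5..6.7
-46 L 14 y -18.5..-10.3 med -14.3 z -18.6..8.8
-38 L 10 y -18.8..-13.4 med -15.1 z -11.8..8.2
-30 R 3 y 10.7..15.5 med 15.0 z -17.4..-9.9
-30 L 9 y -17.8..-15.0 med -16.7 z -10.3..6.8
-22 R 1 y 12.1..12.1 med 12.1 z -17.4..-17.4
-22 L 11 y -19.4..-12.5 med -15.8 z -13.6..9.5
-14 R 3 y 13.0..15.5 med 15.2 z -17.4..0.9
-14 L 7 y -64.4..-21.7 med -59.5 z -102.6..-62.9
-6 R 29 y 10.8..24.0 med 15.3 z -39.0..6.7
-6 L 41 y -68.6..-18.7 med -51.2 z -104.4..-8.6
2 R 32 y 9.0..30.9 med 14.6 z -45.5..7.1
2 L 56 y -69.0..-17.1 med -48.1 z -106.7..-5.1
10 R 36 y 10.3..27.8 med 16.7 z -47.0..6.6
10 L 126 y -68.7..-14.0 med -32.1 z -107.0..4.6
18 R 17 y 8.6..17.9 med 12.9 z -48.8..8.7
18 L 46 y -63.3..-10.8 med -19.1 z -101.3..9.0
26 R 18 y 8.3..15.5 med 13.0 z -19.5..6.1
26 L 15 y -18.1..-12.3 med -14.4 z -20.5..5.3
34 R 8 y 10.2..16.4 med 12.5 z -11.6..0.9
34 L 9 y -16.6..-12.4 med -14.9 z -19.5..-0.6
42 R 11 y 9.6..16.9 med 13.9 z -16.7..2.5
42 L 9 y -18.0..-14.6 med -17.0 z -14.8..5.2
50 R 12 y 7.0..18.5 med 12.7 z -14.3..2.4
50 L 13 y -21.0..-13.5 med -19.0 z -14.9..6.6
58 R 14 y 7.2..17.3 med 12.8 z -15.2..-0.1
58 L 17 y -24.1..-12.4 med -19.3 z -19.3..1.3
```

Arms look about parallel, which by the rest geometry (0.2155 spread slope, 30 mm at the pivot) means a gap of about 20 mm. I check it with an averaged line fit.

Run:
```python
from h import *
from scipy.spatial.transform import Rotation as Rt
o=status.get_obs(); q=o['eef_rot']; r=Rt.from_quat([*q[1:],q[0]])
D=[];s=None
for i in range(12): s=camera('side'); D.append(s['depth'])
s=dict(s); s['depth']=np.median(D,0); X=cloud(s)[150:185,335:405]; P=X[(X[...,2]>.12)&(X[...,2]<.18)]
L=1000*(P-o['eef_pos'])@r.as_matrix()
L=L[(L[:,2]>-25)&(L[:,2]<12)]
f={}
for nm,sg in (('R',1),('L',-1)):
    k=(L[:,1]*sg>8)&(L[:,1]*sg<20)&((L[:,0]>-88)&(L[:,0]<-24)|(L[:,0]>24)&(L[:,0]<44))
    if nm=='L': k&=~((L[:,0]>-22)&(L[:,0]<22))
    x,y=L[k,0],L[k,1]; m=np.ones(len(x),bool)
    for _ in range(5):
        c=np.polyfit(x[m],y[m],1); m=abs(y-np.polyval(c,x))<2.5
    f[nm]=c; print(nm,c,m.sum(), y[m].std(), [round(float(np.median(y[m][abs(x[m]-a)<8])),1) for a in (-80,32) if (abs(x[m]-a)<8).any()])
sl=f['R'][0]-f['L'][0]; print('spread slope',sl,'gap by slope',20+sl*147)
print('gap of inner arm faces at 57:',np.polyval(f['R'],57)-np.polyval(f['L'],57)-2.5)
k=(L[:,0]>46)&(L[:,0]<70); 
for z0 in (-22,-16,-10,-4,2):
    j=k&(abs(L[:,2]-z0)<3); print(z0,np.sort(np.round(L[j,1],1)))
print(status.get_obs()['opening'])
```

```text
R [-5.37373660e-03  1.31433816e+01] 48 0.8459937415655402 [13.7, 12.9]
L [-3.15251015e-03 -1.51706181e+01] 129 0.7532847832496056 [-14.9, -15.1]
spread slope -0.0022212264504198236 gap by slope 19.673479711788286
gap of inner arm faces at 57: 25.68738973533944
-22 []
-16 [-20.2 -19.9 -19.3 -17.4 -17.3 -14.8 -13.1  11.7  12.7  15.5  15.8  16.1
  17.2  17.8]
-10 [-19.8 -19.7 -19.4 -19.2 -18.8 -18.8 -18.4 -17.8 -13.7 -13.4 -12.3 -10.8
  -9.4  10.2  10.3  10.3  10.7  11.2  12.1  13.   14.2  15.5  15.8  16.1]
-4 [-21.2 -20.5 -20.4 -19.6 -19.5 -19.3 -19.3 -19.1 -18.1 -12.9  10.2  10.9
  10.9  10.9  11.   11.4  16.7]
2 [-19.3 -19.3  12.   14.7]
0.40393718559612835
```

Slope, pad faces (about +10.5 and −9.5 mm) and opening (34 mm over the plates) all give a gap of about 20 mm. Handing in.

```bash
python3 -c "
from h import *
print(ctrl.hand_in())"
```

```text
the job is handed in; nothing more can be done
None
```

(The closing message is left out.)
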